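# Index the dispensing tray to the red-capped jar

## Task

The round indexing tray holds three herb jars. By pushing its lever with repeated full strokes, letting it come back each time, turn the tray one place at a time until the red-capped jar stands at the green arrow. Move the tray only with the lever, do not touch the tray itself or the red-capped jar, and leave the lever back at its rest.

Things in the scene. Friction and masses are not known exactly. Their poses are not given: they have to be found in the camera images.
- handle (a point): Middle of the upright red lever grip: round, 18 mm wide, 30 to 110 mm above table (point at 70), 195 mm from the tray's axis, about which it swings level. Its x axis points outward from that axis, y along the working stroke (anticlockwise from above). Stroke: 35 deg (119 mm of arc) from rest to a firm stop, about 5 N. A spring (1 to 2 N) returns it to rest in 1 s. Bar and pawl below: under 42 mm high.
- tray: White tray on a steel disc 274 mm across, 12 brass pins, 12 ribbed places 30 deg apart; ribs 44, middle knob 64 mm above table. Origin: on its turning axis at table height, z up. Lever runs free for 5 deg, then its pawl turns the tray; a full stroke to the stop moves it anticlockwise exactly one place (30 deg). It stays put as the lever returns. Red jar starts 2, 3 or 4 places before the arrow.
- mark (a point): Fixed point where a jar's middle is when it stands at the green arrow: 96 mm from the tray's axis, 58.5 mm above the table. The arrow is fixed to the base just outside the tray, 140 to 190 mm from the axis, top 50 mm above the table, and points in at this spot, on the side of the tray opposite the lever. A place of the tray is lined up with it at the start and after each full stroke.
- red_jar_mid (a point): Middle of the white jar with the red cap, half-way up. Jar 40 mm across and 48 mm high, loose and upright in a place of the tray, foot 34 and top 82 mm above the table, middle 96 mm from the tray's axis. Two jars of the same size with a blue and a yellow cap stand in other places.
There are look-alikes about, which are no part of the job. Leave any black or turquoise look-alike of the part that bears red_jar_mid alone.

How it is judged:
By the outcome, as a careful person would: the job done as asked, in the order asked, and still so for the second after the job is handed in, with the robot touching nothing.
It also fails if it takes over 54 s, if anything falls off the work surface, if the arm or the gripper's body presses on something with over 40 N, if the wrist force passes 120 N, or if a joint passes its speed limit or range.

## Robot

A 7-joint arm with a two-finger parallel gripper is mounted at the origin on the work surface. World frame = base frame: x ahead of the robot, y to its left, z up, the work surface at z = 0. Lengths are in m, angles in rad, forces in N, time in s.
With the tool pointing down it reaches from about 0.4 to 0.75 m from the base axis. Payload 19.5 kg.
Tool frame: the origin (TCP) lies midway between the tips of the shut fingers; the grasp point (between the pads) lies bot.pinch_z behind it (bot.pinch_z is the distance from the TCP to the grasp point, in m); x points along the fingers, z is the direction in which the jaws open and shut, and the axes are right-handed (so a half turn about x gives the same grasp; the last joint's range is limited). The gripper opens to 85 mm and grips with 20 to 120 N. Pads are 22 mm wide; open, the fingers measure 114 mm over their backs; the gripper's body (76 mm by 85 mm) begins 54 mm behind the grasp point. The pads swing forward as they close: fully open they stand 13 mm farther back than shut.
Start: joints at [1.087, 0.707, -0.028, 1.485, 0.022, 0.951, -0.075], TCP at [0.246, -0.52, 0.231] pointing down, gripper open.
Joint ranges: [-2.71, 2.71], [-0.32, 2.16], [-1.57, 1.52], [0, 2.45], [-1.46, 4.6], [0, 2.02], [-2.83, 2.83]. Speed limits (rad/s): [1.89, 1.89, 2.57, 2.57, 3.01, 3.01, 3.01].

## Interface

Orientations are given as a unit quaternion [w, x, y, z].
In Python, from bench import bot gives the robot as it stands. The module is installed in compiled form; this text tells all that it offers.
- The arm moves only by the tool servo_tool, never from a script. Its arguments are lists of equal length, an entry for each row: "linear": the shift along the tool's x, y, z in m, a list of three; "roll": the turn about the tool's x in degrees. In form: {"linear": [[tx, ty, tz], ...], "roll": [roll, ...]}. A call has 1 to 8 rows; each row is the pose to reach, as a shift and turn from the pose commanded when the call began, along the tool's axes at that moment; what a row does not reach only later rows make up. A row lasts 1/10 s, in which the tool goes at most 50 mm and 8.59 degrees, less where a joint would pass 70% of its speed; a pose out of reach is approached as far as the arm can. A call with a gripper value outside its range is refused whole. "jaw" is the opening in per cent of the stroke, from 0 (shut) to 100 (fully open), set as the call begins (left out, the last holds). The fingers move at their own pace and stop on an object; the grip force is fixed at half the most. Time passes only in rows, so rows that repeat a pose let the fingers close. It gives the time, the measured TCP pose, the force and the opening at its end, in the units of the state.
- bot.get_state(): the state, without advancing time (a new reading comes with each control period).
- bot.capture(name): name is "side" or "top"; returns a dict with "img" (480x640x3 uint8, red, green, blue), "depth" (480x640 float32, m along the optical axis (not along the pixel's ray), 0 where there is no reading), "fovy" (degrees; the focal length in pixels is half the picture's height over the tangent of half this angle, whatever the lens; pixels are square), "cx", "cy" (the principal point, pixels), "R" (3x3) and "t" (3): a world point X has camera coordinates R X + t. Camera axes: x right, y down, z forward; pixel columns grow to the right and rows downward; lengths in m; the calibration is good to about 2 mm. A picture is of the moment at which its call begins.
- bot.hand_in(): hands the job in, once; it reports no verdict.
The state is a dict: "time_s": time; "joint_pos": joint angles; "joint_velocities": joint speeds; "effort": joint torques, N m; "ee_pos": TCP position; "ee_rot": TCP orientation; "wrist_force": force on the tool from outside, world axes, zero at the start; "torque": the same for the moment, N m; "opening": finger opening in m.
Only numpy, scipy, OpenCV 4.12 (cv2) and the standard library are available. Lean on these libraries where they do the work, as an engineer would, in place of code of your own. Each camera call takes 0.05 s, during which the arm holds its last target.

## Working session

There is one attempt and no reset: what is moved stays moved. The work goes in short steps, Python scripts to look and compute and a tool call to move; the robot and the scene stay as the last step left them, time stands still between calls to the robot, and variables do not carry over. Pictures are saved under pics/ and viewed, and the job is handed in when it is done.

Besides the shell and the picture viewer there is one more tool, called after "Request:" by a JSON object that holds its "name" and its "arguments", one argument or row to a line. servo_tool: Moves the arm, as the interface text tells. Its arguments: {"type":"object","properties":{"linear":{"type":"array","items":{"type":"array","items":{"type":"number"}}},"roll":{"type":"array","items":{"type":"number"}},"jaw":{"type":"number"}},"required":["linear","roll"]}

```bash
mkdir -p pics; cat > h.py <<'E'
import numpy as np,cv2
from bench import bot
def cap(n):
    c=bot.capture(n); np.savez(f'{n}.npz',**c); cv2.imwrite(f'pics/{n}_{bot.get_state()["time_s"]:.2f}.png',c['img'][...,::-1]); return c
def ray(c,u,v,z):
    f=240/np.tan(np.radians(c['fovy'])/2); d=c['R'].T@np.array([(u-c['cx'])/f,(v-c['cy'])/f,1]); o=-c['R'].T@c['t']
    return o+d*(z-o[2])/d[2]
def proj(c,X):
    f=240/np.tan(np.radians(c['fovy'])/2); p=c['R']@np.array(X)+c['t']; return c['cx']+f*p[0]/p[2],c['cy']+f*p[1]/p[2]
E
python3 - <<'E'
from h import *
s=bot.get_state();print(s['ee_pos'],s['ee_rot'],s['opening'],s['time_s'],bot.pinch_z)
for n in('side','top'):
    c=cap(n);print(n,c['fovy'],c['cx'],c['cy'],-c['R'].T@c['t'],c['R'])
E
ls pics
```

```text
[ 0.24575156 -0.51953118  0.23082998] [ 0.59707447  0.37847942  0.59775954 -0.37807267] 0.08538784034530685 0.0 0.0187
side 54.553671337776635 324.46149677281556 233.41997759293648 [0.30629452 0.57229255 0.59088797] [[-0.86104497 -0.50813727 -0.01995191]
 [-0.33367433  0.59415236 -0.73187732]
 [ 0.38374862 -0.62352185 -0.68114426]]
top 55.30947010317183 316.7974699827461 235.44588730849682 [0.47264441 0.10405477 0.88250825] [[ 0.00109575 -0.9999192   0.01266435]
 [-0.99350691 -0.00252933 -0.11374368]
 [ 0.11376653 -0.01245748 -0.99342941]]
side_0.05.png
top_0.10.png
```

View pics/side_0.05.png

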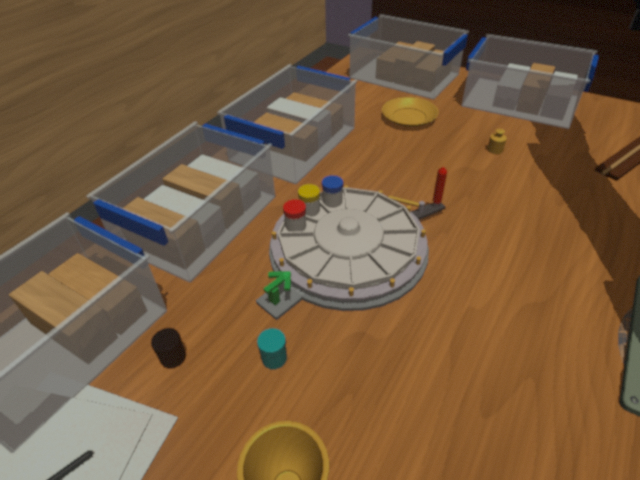

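View pics/top_0.10.png

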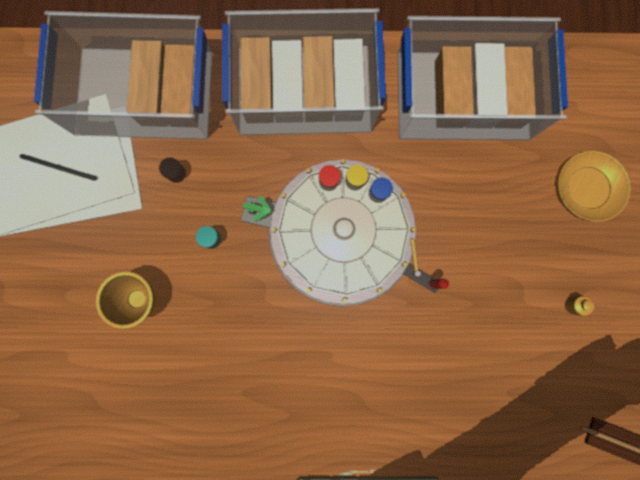

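```bash
cat > m.py <<'E'
from h import *
def blob(c,lo,hi,roi=None,minA=8):
    h=cv2.cvtColor(c['img'],cv2.COLOR_RGB2HSV); m=cv2.inRange(h,lo,hi)
    if lo[0]==0: m|=cv2.inRange(h,(172,lo[1],lo[2]),(180,255,255))
    n,l,s,ce=cv2.connectedComponentsWithStats(m)
    return [(s[i,4],s[i,:4].tolist(),ce[i].round(1)) for i in range(1,n) if s[i,4]>=minA]
E
python3 - <<'E'
from m import *
for n in('side','top'):
    c=dict(np.load(n+'.npz'))
    for nm,lo,hi in(('red',(0,170,60),(5,255,255)),('green',(45,100,50),(75,255,255)),('blue',(105,120,60),(125,255,255))):
        print(n,nm,[b for b in blob(c,lo,hi,minA=25)])
c=dict(np.load('top.npz'))
t=ray(c,344,228,.064);print('knob',t)
for nm,u,v,z in(('red',330,176,.082),('yel',357,176,.082),('blue',381,188,.082),('arrow',258,209,.05),('handletop',443,284,.11)):
    p=ray(c,u,v,z);d=p-t;print(nm,p.round(3),np.hypot(*d[:2]).round(3),np.degrees(np.arctan2(d[1],d[0])).round(1))
c=cv2.imread('pics/top_0.10.png')[140:310,230:460];cv2.imwrite('pics/crop1.png',cv2.resize(c,None,fx=3.4,fy=3.4,interpolation=2))
E
```

```text
side red [(np.int32(210), [434, 168, 12, 35], array([439.6, 185.4])), (np.int32(314), [283, 200, 22, 18], array([294. , 208.2]))]
side green [(np.int32(460), [264, 271, 27, 33], array([277.4, 284.5]))]
side blue [(np.int32(79), [351, 17, 26, 16], array([364. ,  24.6])), (np.int32(289), [444, 35, 24, 30], array([454.4,  48.5])), (np.int32(115), [468, 37, 18, 21], array([476.7,  47.3])), (np.int32(121), [589, 55, 10, 24], array([593.4,  65.7])), (np.int32(112), [297, 66, 51, 14], array([318.8,  71.7])), (np.int32(1081), [204, 115, 80, 33], array([249.6, 131.1])), (np.int32(223), [323, 177, 19, 15], array([332.1, 183.2])), (np.int32(1141), [94, 200, 72, 44], array([130.2, 221.2])), (np.int32(463), [75, 216, 67, 38], array([108.1, 234.7]))]
top red [(np.int32(317), [320, 166, 20, 20], array([329.4, 175.6])), (np.int32(106), [430, 279, 19, 9], array([440.1, 283.7]))]
top green [(np.int32(268), [244, 197, 27, 24], array([258.1, 208.4]))]
top blue [(np.int32(430), [377, 21, 9, 79], array([380.4,  59.3])), (np.int32(396), [35, 24, 12, 78], array([40.5, 61.5])), (np.int32(394), [222, 24, 7, 78], array([225. ,  61.9])), (np.int32(488), [193, 28, 11, 79], array([197.8,  66.5])), (np.int32(545), [403, 28, 9, 84], array([406.9,  67.5])), (np.int32(411), [557, 30, 10, 78], array([561.8,  68.3])), (np.int32(328), [371, 178, 21, 21], array([381.2, 188.2]))]
knob [0.58002145 0.04473836 0.064     ]
red [0.671 0.071 0.082] 0.095 15.8
yel [0.671 0.022 0.082] 0.094 -13.8
blue [ 0.65  -0.02   0.082] 0.095 -43.0
arrow [0.617 0.202 0.05 ] 0.161 76.9
handletop [ 0.479 -0.118  0.11 ] 0.191 -121.7
```

View pics/crop1.png

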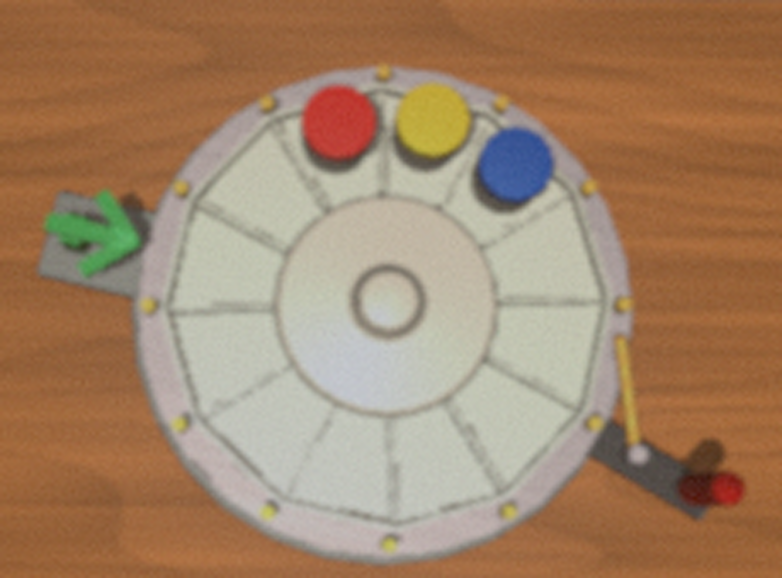

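```bash
python3 - <<'E'
from m import *
from scipy.spatial.transform import Rotation as R
s=bot.get_state();q=s['ee_rot'];print(R.from_quat([*q[1:],q[0]]).as_matrix().round(3))
a=dict(np.load('side.npz'));c=dict(np.load('top.npz'))
print('side mid',ray(a,439.6,185.4,.07),'top mid',ray(c,440.1,283.7,.07),ray(c,440.1,283.7,.075))
# tray centre via knob in side, pins
print('knob side',ray(a,349,227,.064))
h=cv2.cvtColor(c['img'],cv2.COLOR_RGB2HSV)
pins=[(343,162),(309,170),(283,195),(274,230),(283,264),(309,290),(345,300),(380,290),(405,264),(413,229),(403,195),(377,170)]
P=np.array([ray(c,u,v,.035)[:2] for u,v in pins])
from numpy.linalg import lstsq
x=lstsq(np.c_[2*P,np.ones(12)],(P**2).sum(1),rcond=None)[0];print('centre',x[:2],np.sqrt(x[2]+x[0]**2+x[1]**2))
d=P-x[:2];print(np.hypot(*d.T).round(3),np.degrees(np.arctan2(d[:,1],d[:,0])).round(1))
E
```

```text
[[-0.     0.904  0.428]
 [ 0.001  0.428 -0.904]
 [-1.    -0.    -0.001]]
side mid [ 0.48133427 -0.11916981  0.07      ] top mid [ 0.48025853 -0.12454547  0.07      ] [ 0.48021167 -0.12313871  0.075     ]
knob side [0.57515268 0.05606272 0.064     ]
centre [0.58116684 0.0432555 ] 0.13014137352260424
[0.129 0.131 0.131 0.13  0.13  0.13  0.131 0.13  0.13  0.13  0.13  0.13 ] [   0.3   29.9   60.3   90.6  119.9  150.2 -179.3 -149.4 -119.6  -89.5
  -59.7  -29.3]
```

Request:
{"name": "servo_tool", "arguments": {
  "linear": [
    [0, 0.04, -0.033],
    [0, 0.08, -0.066],
    [0, 0.12, -0.099],
    [0, 0.16, -0.132],
    [0, 0.2, -0.165],
    [0, 0.24, -0.198],
    [0, 0.28, -0.231],
    [0, 0.32, -0.264]
  ],
  "roll": [7, 14, 21, 28, 35, 42, 49, 56.6],
  "jaw": 0
}}

```text
time_s: 0.9
ee_pos: [0.4114, -0.1671, 0.2312]
ee_rot: [-0.349, -0.615, -0.349, 0.615]
wrist_force: [0.6, -0.7, 0.2]
opening: -0.0005
```

```bash
cat > mv.py <<'E'
from h import *
from scipy.spatial.transform import Rotation as R
C=np.array([.581,.044]);H=np.array([.481,-.121]);a0=np.arctan2(*(H-C)[::-1])
def st():
    s=bot.get_state();q=s['ee_rot'];M=R.from_quat([*q[1:],q[0]]).as_matrix();return s,M,np.array(s['ee_pos'])
def arc(deg,gap,z=.06,rr=.195):
    """tool pose: lever at rest+deg, tool gap m behind along tangent"""
    a=a0+np.radians(deg);t=np.array([-np.sin(a),np.cos(a)]);p=C+rr*np.array([np.cos(a),np.sin(a)])-gap*t
    return np.array([*p,z]),np.degrees(np.arctan2(t[1],t[0]))
def delta(P,yang):
    s,M,p=st();cur=np.degrees(np.arctan2(M[1,1],M[0,1]))
    return (M.T@(P-p)).round(4),round(-(yang-cur),2)
E
python3 - <<'E'
from mv import *
s,M,p=st();print(s['time_s'],p,s['wrist_force'],s['opening'],M.round(3))
print(np.degrees(a0),delta(*arc(0,.05,.231)),delta(*arc(0,.05,.06)))
E
```

```text
0.9 [ 0.41144827 -0.16713784  0.2312429 ] [ 0.58881044 -0.70851129  0.19676087] -0.00046230076295926246 [[-0.     0.859 -0.512]
 [ 0.    -0.512 -0.859]
 [-1.    -0.    -0.   ]]
-121.21840276434638 (array([ 0.0003, -0.0139, -0.0735]), np.float64(0.43)) (array([ 0.1713, -0.0138, -0.0735]), np.float64(0.43))
```

Request:
{"name": "servo_tool", "arguments": {
  "linear": [
    [0, -0.007, -0.037],
    [0, -0.014, -0.074],
    [0.04, -0.014, -0.074],
    [0.08, -0.014, -0.074],
    [0.12, -0.014, -0.074],
    [0.15, -0.014, -0.074],
    [0.171, -0.014, -0.074],
    [0.171, -0.014, -0.074]
  ],
  "roll": [0, 0, 0, 0, 0, 0, 0, 0]
}}

```text
time_s: 1.7
ee_pos: [0.4354, -0.0981, 0.0583]
ee_rot: [-0.35, -0.613, -0.352, 0.615]
wrist_force: [-0.9, -0.0, -0.4]
opening: -0.0
```

```bash
python3 - <<'E'
from mv import *
s,M,p=st();print(s['time_s'],p,s['wrist_force'])
c=cap('side');cap('top')
for d,g in((0,.025),(0,.02),(5,.02),(10,.02),(15,.02),(20,.02),(25,.02),(30,.02),(35,.02)): print(d,g,*delta(*arc(d,g)))
E
ls -t pics|head -2; cd pics; cp side_[1-9]*.png s2.png; cp top_[1-9]*.png t2.png
```

```text
1.7 [ 0.43535952 -0.09807844  0.05833664] [-0.85252231 -0.02682061 -0.35129311]
0 0.025 [ 0.0007  0.0249 -0.0013] 0.69
0 0.02 [ 0.0007  0.0299 -0.0012] 0.69
5 0.02 [ 0.0007  0.047  -0.    ] -4.31
10 0.02 [ 0.0007  0.0641 -0.0003] -9.31
15 0.02 [ 0.0007  0.0811 -0.0021] -14.31
20 0.02 [ 0.0007  0.0979 -0.0053] -19.31
25 0.02 [ 0.0007  0.1143 -0.01  ] -24.31
30 0.02 [ 0.0007  0.1303 -0.0161] -29.31
35 0.02 [ 0.0007  0.1457 -0.0236] -34.31
top_1.80.png
side_1.75.png
```

View pics/s2.png

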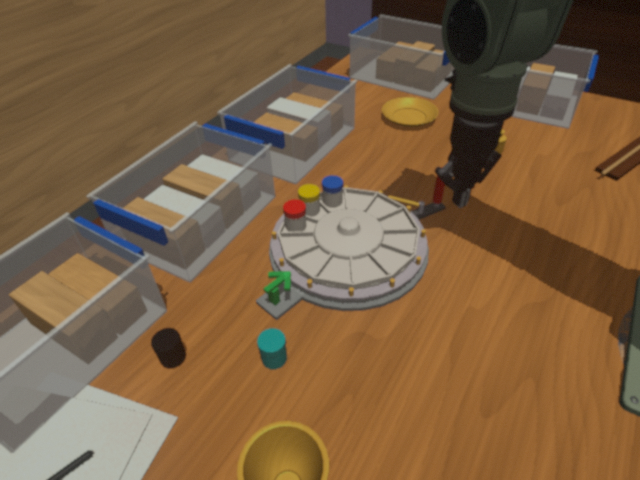

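The side view shows the shut fingers at about (460,195), just behind the red grip at (439,187). The tray is unmoved. I'll start the stroke.

Request:
{"name": "servo_tool", "arguments": {
  "linear": [
    [0, 0.015, 0],
    [0, 0.025, 0],
    [0, 0.035, 0],
    [0, 0.047, 0],
    [0, 0.056, 0],
    [0, 0.064, 0],
    [0, 0.073, -0.001],
    [0, 0.081, -0.002]
  ],
  "roll": [0, 0, -1, -4, -7, -9, -12, -14]
}}

```text
time_s: 2.6
ee_pos: [0.5077, -0.1378, 0.0612]
ee_rot: [0.424, 0.566, 0.424, -0.566]
wrist_force: [-4.0, 0.8, 3.5]
opening: -0.0001
```

```bash
python3 - <<'E'
from mv import *
s,M,p=st();print(s['time_s'],p,s['wrist_force'])
c=cap('side');t=cap('top')
from m import blob
b=blob(c,(0,170,60),(5,255,255),minA=25);print(b);b=blob(t,(0,170,60),(5,255,255),minA=25);print(b)
cv2.imwrite('pics/s3.png',c['img'][...,::-1])
for d,g in((15,.02),(20,.02),(25,.02),(30,.02),(35,.02),(37,.02)): print(d,g,*delta(*arc(d,g)))
E
```

```text
2.6 [ 0.50770097 -0.13776584  0.06122808] [-3.96764564  0.81013506  3.4543407 ]
[(np.int32(136), [415, 165, 9, 25], array([419.6, 177.7])), (np.int32(325), [282, 205, 22, 19], array([292.2, 213.9]))]
[(np.int32(318), [312, 169, 20, 21], array([321.1, 178.7]))]
15 0.02 [ 0.0008 -0.0008 -0.    ] -0.26
20 0.02 [0.0008 0.0163 0.0009] -5.26
25 0.02 [0.0009 0.0334 0.0004] -10.26
30 0.02 [ 0.0009  0.0503 -0.0017] -15.26
35 0.02 [ 0.0009  0.0671 -0.0052] -20.26
37 0.02 [ 0.0009  0.0737 -0.007 ] -22.26
```

View pics/s3.png

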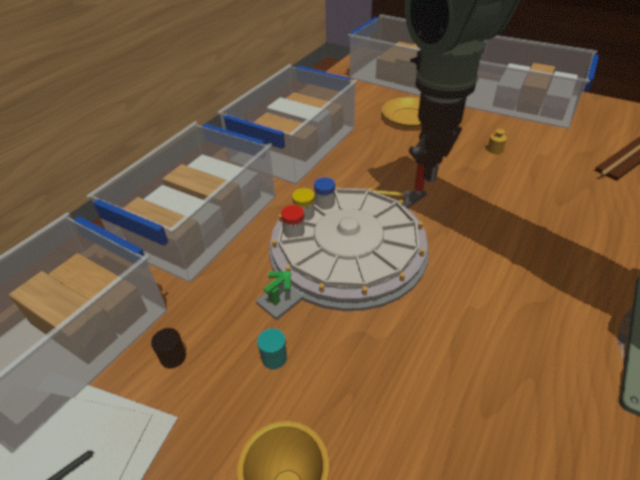

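Request:
{"name": "servo_tool", "arguments": {
  "linear": [
    [0, 0.008, 0],
    [0, 0.016, 0.001],
    [0, 0.025, 0.001],
    [0, 0.033, 0],
    [0, 0.042, -0.001],
    [0, 0.05, -0.002],
    [0, 0.057, -0.003],
    [0, 0.062, -0.004]
  ],
  "roll": [-3, -5, -8, -10, -13, -15, -17, -19]
}}

```text
time_s: 3.5
ee_pos: [0.5683, -0.1516, 0.0603]
ee_rot: [0.511, 0.488, 0.511, -0.489]
wrist_force: [-3.3, -2.1, 2.7]
opening: -0.0003
```

```bash
cat > chk.py <<'E'
from mv import *
from m import blob
def chk():
    s,M,p=st();print(s['time_s'],p,s['wrist_force'].round(2) if hasattr(s['wrist_force'],'round') else s['wrist_force'])
    d=p[:2]-C;print('tool r',np.hypot(*d),'ang',np.degrees(np.arctan2(d[1],d[0])-a0))
    c=cap('side');t=cap('top')
    for b in blob(t,(0,170,60),(5,255,255),minA=25):
        if b[2][0]<400:
            q=ray(t,*b[2],.082)[:2]-C;print('redjar',b[2],np.hypot(*q).round(3),np.degrees(np.arctan2(q[1],q[0])).round(1))
    print('side',[(b[0],b[2]) for b in blob(c,(0,170,60),(5,255,255),minA=25)])
    return c,t
E
python3 - <<'E'
from chk import *
chk()
for d,g in((34,.02),(35,.02),(36,.02),(37,.02),(38,.02)): print(d,g,*delta(*arc(d,g)))
E
```

```text
3.5 [ 0.56826688 -0.15158545  0.06026439] [-3.26 -2.14  2.71]
tool r 0.19599949210043666 ang 27.493555112386915
redjar [307.3 188.1] 0.096 44.5
side [(np.int32(144), array([392.5, 166.4])), (np.int32(343), array([292.7, 225.8]))]
34 0.02 [0.0002 0.0021 0.0003] -0.22
35 0.02 [0.0002 0.0055 0.0006] -1.22
36 0.02 [0.0002 0.0089 0.0009] -2.22
37 0.02 [0.0002 0.0123 0.0011] -3.22
38 0.02 [0.0002 0.0158 0.0012] -4.22
```

Request:
{"name": "servo_tool", "arguments": {
  "linear": [
    [0, 0.001, 0],
    [0, 0.002, 0],
    [0, 0.003, 0],
    [0, 0.004, 0],
    [0, 0.004, 0]
  ],
  "roll": [0, 0, -1, -1, -1]
}}

```text
time_s: 4.1
ee_pos: [0.5718, -0.1513, 0.0602]
ee_rot: [0.515, 0.485, 0.515, -0.485]
wrist_force: [-3.3, -2.5, 0.5]
opening: 0.0002
```

```bash
python3 - <<'E'
from chk import *
chk()
for d,g in((35,.02),(36,.02),(37,.02),(38,.02)): print(d,g,*delta(*arc(d,g)))
E
```

```text
4.1 [ 0.57182428 -0.15126653  0.06018004] [-3.26 -2.47  0.48]
tool r 0.19548199626327117 ang 28.52800963779473
redjar [306.7 188.6] 0.096 45.4
side [(np.int32(145), array([390.8, 165.3])), (np.int32(349), array([293. , 226.5]))]
35 0.02 [0.0002 0.0021 0.0008] -0.31
36 0.02 [0.0002 0.0055 0.0011] -1.31
37 0.02 [0.0002 0.0089 0.0014] -2.31
38 0.02 [0.0002 0.0123 0.0015] -3.31
```

Not at the stop yet, as the force is unchanged. I'll keep creeping.

Request:
{"name": "servo_tool", "arguments": {
  "linear": [
    [0, 0.001, 0],
    [0, 0.002, 0],
    [0, 0.003, 0],
    [0, 0.003, 0],
    [0, 0.003, 0]
  ],
  "roll": [0, 0, -1, -1, -1]
}}

```text
time_s: 4.7
ee_pos: [0.5749, -0.151, 0.0602]
ee_rot: [0.519, 0.48, 0.519, -0.48]
wrist_force: [-2.2, -1.9, -0.4]
opening: 0.0003
```

```bash
python3 - <<'E'
from chk import *
chk()
E
```

```text
4.7 [ 0.57489441 -0.15099481  0.06024433] [-2.17 -1.87 -0.37]
tool r 0.1950903786969024 ang 29.424968987544826
redjar [306.2 189.3] 0.095 46.3
side [(np.int32(145), array([389.4, 165.2])), (np.int32(345), array([293., 227.]))]
```

Request:
{"name": "servo_tool", "arguments": {
  "linear": [
    [0, 0.001, 0],
    [0, 0.002, 0],
    [0, 0.003, 0],
    [0, 0.003, 0],
    [0, 0.003, 0]
  ],
  "roll": [0, 0, -1, -1, -1]
}}

```text
time_s: 5.3
ee_pos: [0.5774, -0.1511, 0.0602]
ee_rot: [0.523, 0.475, 0.524, -0.476]
wrist_force: [-7.2, -4.6, 0.8]
opening: 0.0002
```

```bash
python3 - <<'E'
from chk import *
chk()
p=ray(dict(np.load('top.npz')),329.4,175.6,.082)[:2]-C;print(np.degrees(np.arctan2(p[1],p[0])))
E
```

```text
5.3 [ 0.57738427 -0.15110124  0.06020763] [-7.18 -4.57  0.8 ]
tool r 0.19513473896260675 ang 30.15668440304818
redjar [305.7 189.7] 0.096 47.0
side [(np.int32(144), array([387.9, 164.4])), (np.int32(344), array([293.3, 227.5]))]
16.881261182442795
```

Request:
{"name": "servo_tool", "arguments": {
  "linear": [
    [0, 0.001, 0],
    [0, 0.002, 0],
    [0, 0.003, 0],
    [0, 0.003, 0]
  ],
  "roll": [0, 0, 0, 0]
}}

```text
time_s: 5.8
ee_pos: [0.5791, -0.151, 0.0601]
ee_rot: [0.522, 0.475, 0.524, -0.477]
wrist_force: [-14.9, -4.5, 7.1]
opening: 0.0
```

```bash
python3 - <<'E'
from chk import *
chk()
for d,g in((35,.06),(20,.05),(10,.05),(0,.05)): print(d,g,*delta(*arc(d,g)))
E
```

```text
5.8 [ 0.57914824 -0.15102632  0.06013223] [-14.94  -4.52   7.13]
tool r 0.19503510925467898 ang 30.674399064280465
redjar [305.3 190.1] 0.096 47.6
side [(np.int32(139), array([387.2, 165.2])), (np.int32(350), array([293.3, 227.8]))]
35 0.06 [ 0.0003 -0.0453 -0.0008] 1.66
20 0.05 [ 0.0005 -0.0835 -0.0215] 16.66
10 0.05 [ 0.0006 -0.1118 -0.0422] 26.66
0 0.05 [ 0.0007 -0.1362 -0.0674] 36.66
```

Request:
{"name": "servo_tool", "arguments": {
  "linear": [
    [0, 0.001, 0],
    [0, 0.002, 0],
    [0, 0.002, 0]
  ],
  "roll": [0, 0, 0]
}}

```text
time_s: 6.2
ee_pos: [0.5803, -0.151, 0.0601]
ee_rot: [0.522, 0.474, 0.525, -0.477]
wrist_force: [-21.2, -5.5, 10.4]
opening: 0.0002
```

```bash
python3 - <<'E'
from chk import *
chk()
for d,g in((35,.06),(20,.05),(10,.05),(0,.05)): print(d,g,*delta(*arc(d,g)))
E
```

```text
6.2 [ 0.58026757 -0.15100148  0.06008583] [-21.2   -5.48  10.42]
tool r 0.19500285229287706 ang 31.003199684186885
redjar [305.1 190.3] 0.096 47.9
side [(np.int32(147), array([386.7, 164.6])), (np.int32(349), array([293.5, 228.1]))]
35 0.06 [ 0.0004 -0.0464 -0.0009] 1.64
20 0.05 [ 0.0006 -0.0846 -0.0216] 16.64
10 0.05 [ 0.0008 -0.113  -0.0422] 26.64
0 0.05 [ 0.0009 -0.1373 -0.0675] 36.64
```

The lever is firmly against its stop: 21 N, and the tray has turned about 31° as measured. Now I'll back off and let it return.

Request:
{"name": "servo_tool", "arguments": {
  "linear": [
    [0, -0.01, 0],
    [0, -0.025, -0.001],
    [0, -0.045, -0.005],
    [0, -0.065, -0.012],
    [0, -0.085, -0.022],
    [0, -0.1, -0.032],
    [0, -0.113, -0.042],
    [0, -0.125, -0.054]
  ],
  "roll": [0, 2, 6, 11, 17, 22, 27, 32]
}}

```text
time_s: 7.1
ee_pos: [0.4533, -0.108, 0.0605]
ee_rot: [0.371, 0.602, 0.371, -0.602]
wrist_force: [1.0, 0.5, -0.1]
opening: 0.0
```

```bash
python3 - <<'E'
from chk import *
chk()
print(*delta(*arc(0,.05)))
E
```

```text
7.1 [ 0.45331924 -0.10798463  0.06050824] [ 1.04  0.54 -0.14]
tool r 0.19849862126400147 ang -8.814877989964625
redjar [305.2 190.3] 0.095 47.8
side [(np.int32(159), array([438.4, 191.1])), (np.int32(344), array([293.5, 228. ]))]
[ 0.0005 -0.0185 -0.0021] 4.63
```

Request:
{"name": "servo_tool", "arguments": {
  "linear": [
    [0, -0.01, -0.001],
    [0, -0.019, -0.002],
    [0, -0.019, -0.002],
    [0, -0.019, -0.002],
    [0, -0.019, -0.002],
    [0, -0.019, -0.002]
  ],
  "roll": [3, 5, 5, 5, 5, 5]
}}

```text
time_s: 7.8
ee_pos: [0.4374, -0.0984, 0.0603]
ee_rot: [0.346, 0.617, 0.346, -0.617]
wrist_force: [-0.4, 0.9, -0.6]
opening: 0.0
```

```bash
python3 - <<'E'
from chk import *
c,t=chk()
cv2.imwrite('pics/s4.png',cv2.resize(c['img'][130:330,230:500,::-1],None,fx=2.9,fy=2.9,interpolation=2))
for d,g in((0,.025),(5,.02),(10,.02),(15,.02)): print(d,g,*delta(*arc(d,g)))
E
```

```text
7.8 [ 0.4373892  -0.0984175   0.06026771] [-0.43  0.9  -0.56]
tool r 0.20225430924286852 ang -14.020633161936214
redjar [305.2 190.3] 0.095 47.8
side [(np.int32(157), array([438.4, 190.8])), (np.int32(344), array([293.5, 228. ]))]
0 0.025 [ 0.0002  0.0242 -0.0013] -0.28
5 0.02 [ 0.0002  0.0462 -0.0005] -5.28
10 0.02 [ 0.0002  0.0633 -0.001 ] -10.28
15 0.02 [ 0.0002  0.0803 -0.0031] -15.28
```

View pics/s4.png

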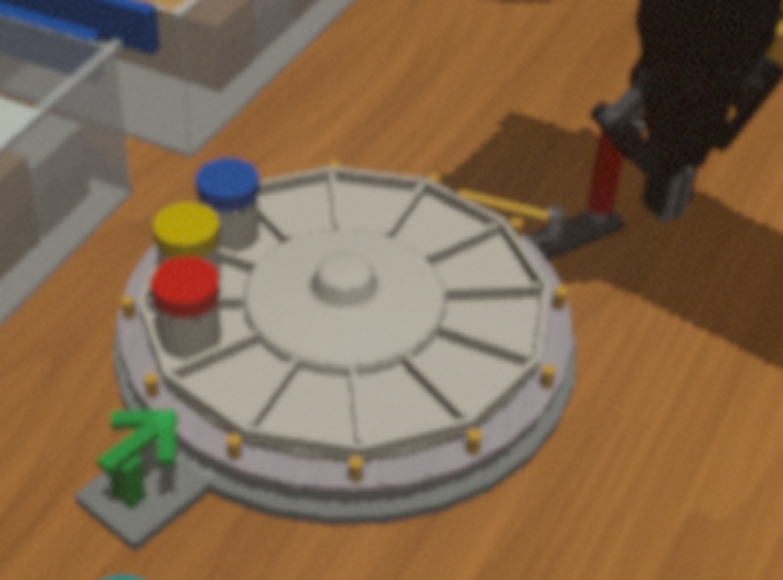

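The picture shows the tray turned one place. The lever is back at rest, with its foot at about crop (600,205), and the red jar is one place before the arrow. Now the second stroke.

Request:
{"name": "servo_tool", "arguments": {
  "linear": [
    [0, 0.015, 0],
    [0, 0.025, 0],
    [0, 0.035, 0],
    [0, 0.046, 0],
    [0, 0.055, -0.001],
    [0, 0.063, -0.001],
    [0, 0.072, -0.002],
    [0, 0.08, -0.003]
  ],
  "roll": [0, 0, -2, -5, -8, -10, -13, -15]
}}

```text
time_s: 8.7
ee_pos: [0.5069, -0.1376, 0.0602]
ee_rot: [-0.423, -0.566, -0.424, 0.566]
wrist_force: [-3.6, 1.9, 0.7]
opening: -0.0
```

```bash
python3 - <<'E'
from chk import *
chk()
for d,g in((20,.02),(25,.02),(30,.02),(35,.02),(37,.02)): print(d,g,*delta(*arc(d,g)))
E
```

```text
8.7 [ 0.50692584 -0.1376113   0.06016792] [-3.6   1.86  0.66]
tool r 0.19613679871266815 ang 9.029232353352668
redjar [300.1 196.3] 0.096 56.3
side [(np.int32(130), array([419.7, 178.3])), (np.int32(356), array([295.8, 233.1]))]
20 0.02 [0.0002 0.0169 0.0008] -5.26
25 0.02 [0.0002 0.034  0.0003] -10.26
30 0.02 [ 0.0002  0.051  -0.0018] -15.26
35 0.02 [ 0.0002  0.0677 -0.0053] -20.26
37 0.02 [ 0.0002  0.0743 -0.0071] -22.26
```

Request:
{"name": "servo_tool", "arguments": {
  "linear": [
    [0, 0.01, 0.001],
    [0, 0.02, 0.001],
    [0, 0.03, 0.001],
    [0, 0.039, 0],
    [0, 0.048, -0.001],
    [0, 0.056, -0.003],
    [0, 0.062, -0.004],
    [0, 0.067, -0.005]
  ],
  "roll": [-3, -6, -9, -12, -14, -17, -19, -20]
}}

```text
time_s: 9.6
ee_pos: [0.5724, -0.1518, 0.0601]
ee_rot: [0.515, 0.484, 0.515, -0.485]
wrist_force: [-3.9, -0.9, 0.1]
opening: 0.0002
```

Request:
{"name": "servo_tool", "arguments": {
  "linear": [
    [0, 0.001, 0],
    [0, 0.002, 0],
    [0, 0.003, 0],
    [0, 0.004, 0],
    [0, 0.005, 0],
    [0, 0.005, 0]
  ],
  "roll": [0, -1, -1, -2, -2, -2]
}}

```text
time_s: 10.2
ee_pos: [0.5772, -0.1515, 0.0602]
ee_rot: [0.523, 0.475, 0.524, -0.476]
wrist_force: [-5.0, -3.1, -0.1]
opening: 0.0002
```

```bash
python3 - <<'E'
from chk import *
chk()
E
```

```text
10.2 [ 0.57724824 -0.15152887  0.06023336] [-5.04 -3.06 -0.13]
tool r 0.19556486534034165 ang 30.119159747006208
redjar [292.1 213.2] 0.096 76.3
side [(np.int32(148), array([388.2, 165.2])), (np.int32(383), array([307.9, 245.4]))]
```

Request:
{"name": "servo_tool", "arguments": {
  "linear": [
    [0, 0.001, 0],
    [0, 0.002, 0],
    [0, 0.003, 0],
    [0, 0.004, 0],
    [0, 0.005, 0],
    [0, 0.005, 0]
  ],
  "roll": [0, 0, 0, 0, 0, 0]
}}

```text
time_s: 10.9
ee_pos: [0.5801, -0.1514, 0.0601]
ee_rot: [0.522, 0.474, 0.525, -0.477]
wrist_force: [-20.3, -4.2, 10.1]
opening: 0.0002
```

```bash
python3 - <<'E'
from chk import *
chk()
E
```

```text
10.9 [ 0.58008177 -0.15143768  0.06009489] [-20.33  -4.2   10.1 ]
tool r 0.1954398408910247 ang 30.949209380425966
redjar [292.  213.7] 0.096 76.9
side [(np.int32(142), array([386.9, 164.1])), (np.int32(388), array([308.4, 245.8]))]
```

Request:
{"name": "servo_tool", "arguments": {
  "linear": [
    [0, -0.01, 0],
    [0, -0.025, -0.001],
    [0, -0.045, -0.005],
    [0, -0.065, -0.012],
    [0, -0.085, -0.022],
    [0, -0.1, -0.032],
    [0, -0.113, -0.042],
    [0, -0.125, -0.054]
  ],
  "roll": [0, 2, 6, 11, 17, 22, 27, 32]
}}

```text
time_s: 11.8
ee_pos: [0.453, -0.1087, 0.0606]
ee_rot: [0.371, 0.602, 0.371, -0.602]
wrist_force: [0.5, -0.1, -1.2]
opening: 0.0001
```

Request:
{"name": "servo_tool", "arguments": {
  "linear": [
    [0, -0.01, -0.001],
    [0, -0.02, -0.002],
    [-0.03, -0.025, -0.002],
    [-0.07, -0.025, -0.002],
    [-0.11, -0.025, -0.002],
    [-0.15, -0.025, -0.002],
    [-0.18, -0.025, -0.002],
    [-0.18, -0.025, -0.002]
  ],
  "roll": [3, 5, 5, 5, 5, 5, 5, 5]
}}

```text
time_s: 12.6
ee_pos: [0.4331, -0.0961, 0.2436]
ee_rot: [0.347, 0.619, 0.345, -0.615]
wrist_force: [0.2, 0.3, -1.0]
opening: 0.0001
```

Request:
{"name": "servo_tool", "arguments": {
  "linear": [
    [0, -0.02, 0.05],
    [0, -0.03, 0.09],
    [0, -0.03, 0.13],
    [0, -0.03, 0.16],
    [0, -0.03, 0.16]
  ],
  "roll": [0, 0, 0, 0, 0]
}}

```text
time_s: 13.1
ee_pos: [0.3209, -0.2196, 0.2404]
ee_rot: [0.345, 0.618, 0.344, -0.618]
wrist_force: [0.3, 0.5, -0.2]
opening: 0.0002
```

```bash
python3 - <<'E'
from chk import *
c,t=chk()
for b in blob(t,(0,170,60),(5,255,255),minA=25): print(b)
for b in blob(t,(45,100,50),(75,255,255),minA=25):
    q=ray(t,*b[2],.05)[:2]-C;print('arrow',np.degrees(np.arctan2(q[1],q[0])))
cv2.imwrite('pics/s5.png',np.vstack([cv2.resize(x['img'][130:330,230:500,::-1],None,fx=1.48,fy=1.48,interpolation=2) for x in (c,t)]))
E
```

```text
13.1 [ 0.3208525  -0.21955755  0.24038936] [ 0.25  0.47 -0.2 ]
tool r 0.37032324664104904 ang -13.408527258889144
redjar [292.  214.4] 0.096 77.6
side [(np.int32(210), array([439.7, 185.1])), (np.int32(391), array([308.5, 245.8]))]
(np.int32(307), [283, 205, 19, 21], array([292. , 214.4]))
(np.int32(104), [431, 280, 17, 8], array([440.4, 283.8]))
arrow 76.77437701770899
```

View pics/s5.png

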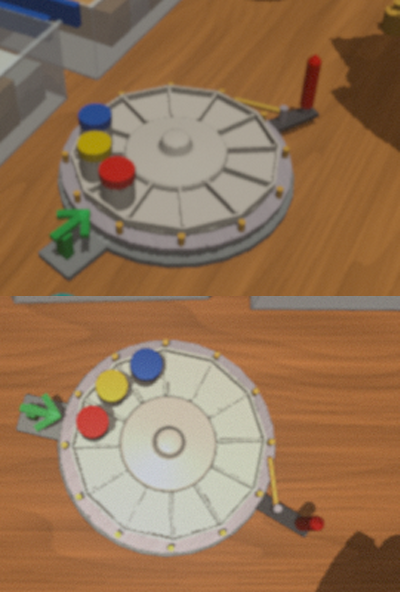

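The red jar stands at the arrow: red cap at top-view (292,214), arrow at (258,208). The lever is back at its starting pixels, and the arm is clear.

```bash
python3 -c "
from bench import bot
print(bot.hand_in())"
```

```text
the job is handed in; nothing more can be done
None
```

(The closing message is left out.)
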